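Pack the sanding drums in the round dish

TASK

Put away the three sanding drums that stand on the bench: pack them with the four already in the round dish, so that all seven stand upright, shanks up, flat on the dish's floor, one in the middle and six round it. Set them down gently rather than dropping them, and leave the other things on the bench where they are.

Things in the scene. Friction and masses are not known exactly. Their poses are not given: they have to be found in the camera images.
- dish: Round open aluminium parts dish, fixed to the bench. Outer diameter 130, inner diameter 119 (straight wall about 5 thick), rim 28 above the bench, flat inner floor 4 above the bench. Origin: centre of its underside, z up; its yaw means nothing. Seven drums fit as one in the middle and six round it (ring radius about 40).
- drum_1: Sanding drum standing upright, in the dish: a brown abrasive cylinder 34 in diameter and 40 tall (foot edge chamfered 2.5 x 3) with a bare steel shank 10 in diameter rising 45 from the middle of its top; 85 tall in all, 80 g or so. Origin: centre of its underside; z runs up along the shank. Grip it by the shank, clear of the cylinder's top. It is loose and slides if nudged.
- drum_2: Another such sanding drum standing in the dish (same shape, size and origin as drum_1). Drums 1 to 4 stand on the dish's floor as neighbours in the outer ring, about 40 from the dish's centre and 60 degrees apart, at any angle round it: the middle and two adjoining ring places are free.
- drum_3: Another such sanding drum standing in the dish (same shape, size and origin as drum_1). Drums 1 to 4 stand on the dish's floor as neighbours in the outer ring, about 40 from the dish's centre and 60 degrees apart, at any angle round it: the middle and two adjoining ring places are free.
- drum_4: Another such sanding drum standing in the dish (same shape, size and origin as drum_1). Drums 1 to 4 stand on the dish's floor as neighbours in the outer ring, about 40 from the dish's centre and 60 degrees apart, at any angle round it: the middle and two adjoining ring places are free.
- drum_5: Sanding drum standing upright on the bench left of the dish, still to be put in (same shape, size and origin as drum_1).
- drum_6: Sanding drum standing upright on the bench left of the dish, still to be put in (same shape, size and origin as drum_1).
- drum_7: Sanding drum standing upright on the bench left of the dish, still to be put in (same shape, size and origin as drum_1).
- bin_corner (a point): Point 0.25 m above the bench on the upright corner, nearest the robot, of the tall dark bins that stand on the bench beyond the work (fixed, higher than the drums are carried): keep the gripper clear of them.
- sanding_block: Wood and black sanding block, 64x111x35; bystander. Origin: centre of its underside.
- glue_bottle: White glue bottle with a dark nozzle, standing, 32x52x142; bystander. Origin: centre of its underside.
Things that resemble listed ones, but are neither listed nor needed, are in the scene too. What is shaped like the drum_5 but blue or orange is not meant.

How it is judged:
By the outcome, as a careful person would: the job done as asked, in the order asked, and still so for the second after the job is handed in, with the robot touching nothing.
It also fails if it takes over 64 s, if anything falls off the work surface, if the arm or the gripper's body presses on something with over 40 N, if the wrist force passes 120 N, or if a joint passes its speed limit or range.

ROBOT

A 6-joint arm with a two-finger parallel gripper is mounted at the origin on a cart in front of the work surface, level with it; the furniture and walls round the work are solid. World frame = base frame: x ahead of the robot, y to its left, z up, the work surface at z = 0. Lengths are in mm, angles in rad, forces in N, time in s.
With the tool pointing down it reaches from about 350 to 875 mm from the base axis. Payload 4.2 kg.
Tool frame: the origin (TCP) lies at the very end of the fingers, on their centre line; the grasp point (between the pads) lies 19 mm behind it (pinch_z is the distance from the TCP to the grasp point, in mm); z points along the fingers, y is the line along which they close (so a half turn about z gives the same grasp; the last joint's range is limited). The gripper opens to 85 mm and grips with 20 to 120 N. Pads are 22 mm wide; open, the fingers measure 114 mm over their backs; the gripper's body (76 mm by 85 mm) begins 54 mm behind the grasp point. The pads swing forward as they close: fully open they stand 13 mm farther back than shut.
Start: joints at [-0.962, 0.385, 0.008, 0, -1.194, -0.259], TCP at [214.208, -587.124, 231.312] pointing down, gripper open.
Joint ranges: [-3.14, 3.14], [-1.21, 2.06], [-1.07, 1.41], [-3.16, 2.05], [-2.99, -0.16], [-3.1, 3.1]. Speed limits (rad/s): [2.79, 2.79, 3.14, 3.14, 3.14, 3.14].

INTERFACE

Orientations are given as a unit quaternion [x, y, z, w].
In Python, from bench import * gives the robot as it stands.
- The arm moves only by the tool arm_command, never from a script. Its argument "steps" is one flat list of numbers, 4 for each row, row after row: the shift along the tool's x, y, z in m, then the turn about the tool's z in rad. In form: [tx, ty, tz, roll, tx, ty, tz, roll, ...]. A call has 1 to 20 rows; each row shifts and turns the commanded pose from where the row before left it, along the tool's axes as they then stand; what a row does not reach is not made up. A row lasts 1/8 s, in which the tool goes at most 62.5 mm and 10.7 degrees, less where a joint would pass 70% of its speed; a pose out of reach is approached as far as the arm can. A call with a gripper value outside its range is refused whole. "grip" is the finger opening in m, from 0 to 0.0854, set as the call begins (left out, the last holds). The fingers move at their own pace and stop on an object; the grip force is fixed at half the most. Time passes only in rows, so rows that do not move let the fingers close. It gives the time, the measured TCP pose, the force, the opening and the grip force at its end, in the units of the state.
- read_state(): the state, without advancing time (a new reading comes with each control period).
- get_image(name): name is "scene" or "top"; returns the picture (480x640x3 uint8, red, green, blue); there is no depth.
- get_calibration(name): a dict with "camera_matrix" (3x3 intrinsics, pixels), "cam_to_world" (4x4, takes a point from camera to world coordinates). Camera axes: x right, y down, z forward; pixel columns grow to the right and rows downward; lengths in mm; the calibration is good to about 2 mm. A picture is of the moment at which its call begins. get_calibration takes no time and is no camera call.
- job_done(): hands the job in; it is judged then, once.
The state is a dict: "clock": time; "joints": joint angles; "joint_vel": joint speeds; "joint_efforts": joint torques, N m; "position": TCP position; "ee_rot": TCP orientation; "contact_force": force on the tool from outside, world axes, zero at the start; "wrist_torque": the same for the moment, N m; "gripper_width": finger opening in mm; "grasp_force": force on a finger pad.
Only numpy, scipy, OpenCV 4.12 (cv2) and the standard library are available. Lean on these libraries where they do the work, as an engineer would, in place of code of your own. Each camera call takes 0.05 s, during which the arm holds its last target. There are 200 camera calls.

## Working session

There is one attempt and no reset: what is moved stays moved. The work goes in short steps, Python scripts to look and compute and a tool call to move; the robot and the scene stay as the last step left them, time stands still between calls to the robot, and variables do not carry over. Pictures are saved under pics/ and viewed, at most 10 in all, crops included, and the job is handed in when it is done.

Besides the shell and the picture viewer there is one more tool, called after "Request:" as name(argument=value, ...), one argument or row to a line, values as JSON. arm_command: Moves the arm, as the interface text tells. Its arguments: {"type":"object","properties":{"steps":{"type":"array","items":{"type":"number"}},"grip":{"type":"number"}},"required":["steps"]}

```bash
mkdir -p pics
python3 - <<'E'
from bench import *
import cv2
for n in("scene","top"):
    cv2.imwrite(f"pics/{n}0.png",get_image(n)[:,:,::-1]); c=get_calibration(n); print(n,c)
s=read_state();print(s)
E
```

```text
scene {'camera_matrix': array([[492.88789073,   0.        , 321.34822708],
       [  0.        , 492.88789073, 239.39684389],
       [  0.        ,   0.        ,   1.        ]]), 'cam_to_world': array([[-7.64947103e-01, -3.97799808e-01,  5.06568102e-01,
         8.73635833e+01],
       [-6.44085569e-01,  4.76239972e-01, -5.98622810e-01,
         6.23850445e+02],
       [-3.11594001e-03, -7.84187989e-01, -6.20515503e-01,
         7.21304898e+02],
       [ 0.00000000e+00,  0.00000000e+00,  0.00000000e+00,
         1.00000000e+00]])}
top {'camera_matrix': array([[611.08552612,   0.        , 312.47740542],
       [  0.        , 611.08552612, 245.78502549],
       [  0.        ,   0.        ,   1.        ]]), 'cam_to_world': array([[-4.12575320e-03, -9.99062049e-01,  4.31045382e-02,
         4.90440773e+02],
       [-9.99939306e-01,  4.56205933e-03,  1.00285856e-02,
         7.49294199e+01],
       [-1.02158248e-02, -4.30605466e-02, -9.99020233e-01,
         1.38155924e+03],
       [ 0.00000000e+00,  0.00000000e+00,  0.00000000e+00,
         1.00000000e+00]])}
{'clock': 0.1, 'joints': array([-9.62404407e-01,  3.85477175e-01,  6.76176036e-03, -4.27554442e-04,
       -1.19400869e+00, -2.58597879e-01]), 'joint_vel': array([-9.78862509e-04, -1.92315145e-03,  2.98825620e-03,  1.06133428e-03,
        2.51301349e-04,  7.42354839e-05]), 'joint_efforts': array([-5.34542669e-04, -3.93320954e+01,  1.88931388e+01,  4.19799730e+00,
       -2.60286950e-03,  5.53725556e-06]), 'position': array([ 214.02306676, -586.65547049,  230.33329617]), 'ee_rot': array([-1.73929000e-01,  9.84757703e-01,  9.58196167e-04, -2.24550561e-04]), 'contact_force': array([-0.06607616,  0.1721273 , -0.1449467 ]), 'wrist_torque': array([ 0.05973262, -0.04874355, -0.02752284]), 'grasp_force': 0.0, 'gripper_width': 85.20911360796433}
```

View pics/scene0.png

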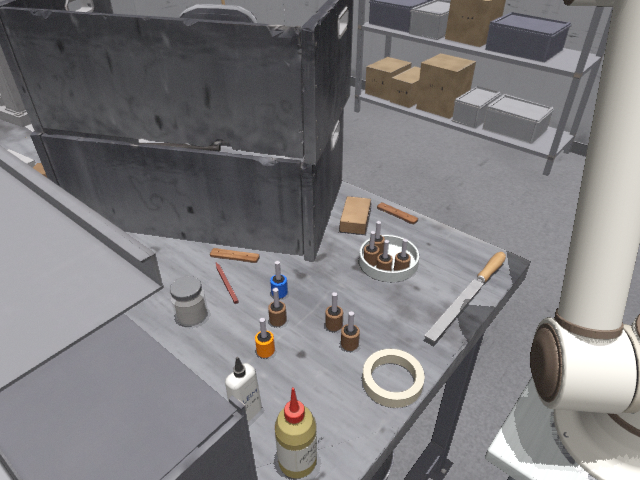

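View pics/top0.png

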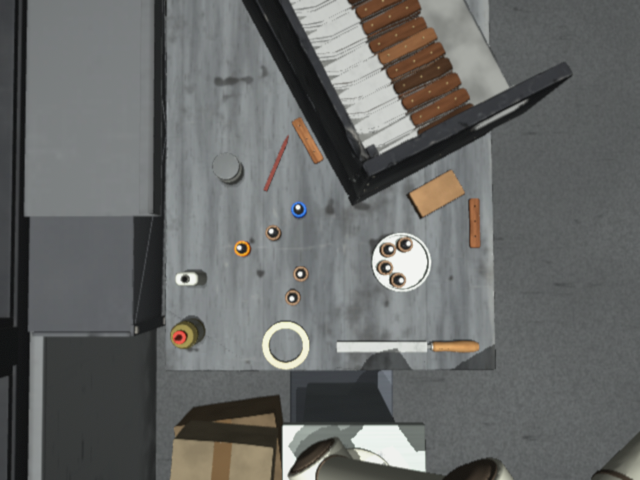

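The scene view shows the free drums at about (277,312), (334,317) and (350,335), with the dish at (389,258). In the top view the free drums are at (273,232), (301,273) and (293,297), the dish at (401,262) and the bin corner at about (357,200). The blue and orange drums are decoys. I'll zoom in on both views next.

```bash
cat > h.py <<'E'
from bench import *
import numpy as np, cv2
C={n:get_calibration(n) for n in("scene","top")}
def ray(n,u,v):
    K=C[n]["camera_matrix"];T=C[n]["cam_to_world"]
    d=T[:3,:3]@np.linalg.solve(K,[u,v,1.]);return T[:3,3],d/np.linalg.norm(d)
def plane(n,u,v,z):
    o,d=ray(n,u,v);return o+d*(z-o[2])/d[2]
def tri(a,b):
    o1,d1=ray("scene",*a);o2,d2=ray("top",*b)
    t=np.linalg.lstsq(np.c_[d1,-d2],o2-o1,rcond=None)[0]
    p,q=o1+t[0]*d1,o2+t[1]*d2
    return (p+q)/2,np.linalg.norm(p-q)
def proj(n,p):
    T=C[n]["cam_to_world"];q=C[n]["camera_matrix"]@(T[:3,:3].T@(np.array(p)-T[:3,3]));return q[:2]/q[2]
E
python3 - <<'E'
import cv2,numpy as np
from h import *
s=cv2.imread("pics/scene0.png");t=cv2.imread("pics/top0.png")
a=cv2.resize(s[215:355,255:425],None,fx=4.4,fy=4.2,interpolation=cv2.INTER_CUBIC)
b=cv2.resize(t[180:310,250:440],None,fx=4.2,fy=4.2,interpolation=cv2.INTER_CUBIC)
cv2.imwrite("pics/s1.png",a);cv2.imwrite("pics/t1.png",b)
# shank tops in top view: bright cap inside a brown ring
hsv=cv2.cvtColor(t,cv2.COLOR_BGR2HSV)
g=cv2.cvtColor(t,cv2.COLOR_BGR2GRAY)
br=((hsv[:,:,0]<25)&(hsv[:,:,1]>80)&(hsv[:,:,2]<200)).astype(np.uint8)
for u,v in[(273,232),(301,273),(293,297),(404,244),(388,250),(386,267),(399,280)]:
    w=np.zeros_like(br);cv2.circle(w,(u,v),6,1,-1)
    m=((g>165)&(w>0)).astype(np.uint8);n,l,st,c=cv2.connectedComponentsWithStats(m)
    if n>1:
        i=1+np.argmax(st[1:,4]); print((u,v),st[i,4],c[i].round(2),plane("top",*c[i],85).round(1))
    w=np.zeros_like(br);cv2.circle(w,(u,v),11,1,-1)
    ys,xs=np.nonzero(br*w);print("  brown",xs.min(),xs.max(),ys.min(),ys.max())
E
```

```text
(273, 232) 17 [270.59 230.88] [578.5 176.9  85. ]
  brown 266 280 226 239
(301, 273) 16 [299.62 273.75] [487.2 115.4  85. ]
  brown 294 307 267 280
(293, 297) 17 [291.41 298.12] [435.7 133.   85. ]
  brown 286 299 290 304
(404, 244) 16 [408.06 243.19] [ 551.  -114.8   85. ]
  brown 394 411 238 251
(388, 250) 18 [390.5  248.78] [539.3 -77.5  85. ]
  brown 380 398 244 256
(386, 267) 17 [387.53 267.35] [499.9 -70.8  85. ]
  brown 378 394 256 276
(399, 280) 20 [400.9  280.05] [473.  -98.8  85. ]
  brown 390 404 274 286
```

View pics/s1.png

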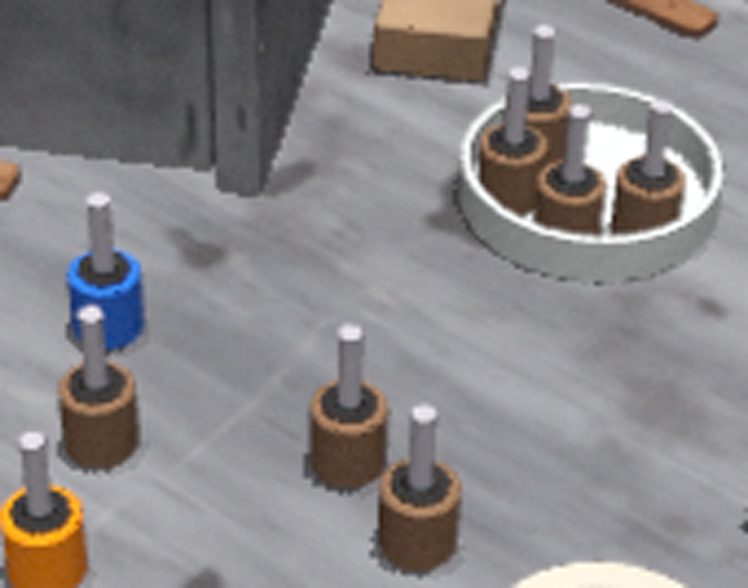

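View pics/t1.png

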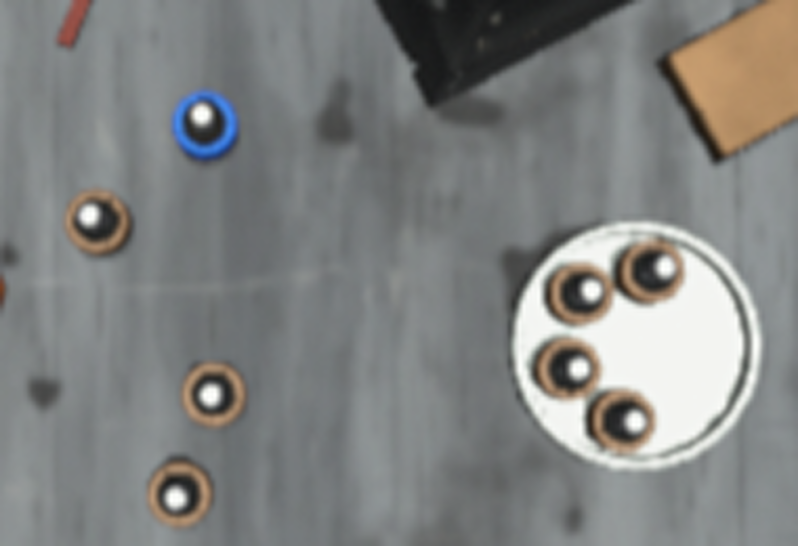

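The crops show white shank caps in s1 at about (91,313), (350,331) and (424,412) for the free drums, and (543,32), (518,74), (580,111) and (660,108) for those in the dish. I'll refine these and triangulate.

Run:
```python
from h import *
s=cv2.imread("pics/scene0.png");t=cv2.imread("pics/top0.png")
g=cv2.cvtColor(s,cv2.COLOR_BGR2GRAY)
T=[(270.59,230.88),(299.62,273.75),(291.41,298.12),(408.06,243.19),(390.5,248.78),(387.53,267.35),(400.9,280.05)]
S=[(91,313),(350,331),(424,412),(543,32),(518,74),(580,111),(660,108)]
for b,a in zip(T,S):
    u,v=255+a[0]/4.4-.5,215+a[1]/4.2-.5
    best=None
    p,e=tri((u,v),b);print((round(u,1),round(v,1)),p.round(1),"gap",e.round(1), "scene@85",plane("scene",u,v,85).round(1)[:2])
# dish rim in top view
gt=cv2.cvtColor(t,cv2.COLOR_BGR2GRAY);m=(gt>195).astype(np.uint8)
n,l,st,c=cv2.connectedComponentsWithStats(m);
i=max((i for i in range(1,n) if abs(c[i]-[401,262]).max()<15),key=lambda i:st[i,4])
ct=max(cv2.findContours((l==i).astype(np.uint8),cv2.RETR_EXTERNAL,cv2.CHAIN_APPROX_NONE)[0],key=len)
el=cv2.fitEllipse(cv2.convexHull(ct));print(el);print("dish",plane("top",*el[0],28))
for p in [(352.9,205.)]:
  for z in(0,150,250,400): print("bin",z,plane("top",*p,z).round(0))
print("bin scene base",plane("scene",310.7,261,0))
# dish centre from scene: rim ellipse
hull=[(461,170),(722,170),(600,84),(590,243)]
P=np.array([plane("scene",255+x/4.4-.5,215+y/4.2-.5,28) for x,y in hull]);print(P.round(1), P.mean(0))
```

```text
(275.2, 289.0) [578.4 176.8  83.7] gap 0.6 scene@85 [577.1 177.6]
(334.0, 293.3) [487.3 115.6  83.9] gap 0.3 scene@85 [486.7 116.6]
(350.9, 312.6) [435.5 133.   82.5] gap 0.2 scene@85 [434.1 134.9]
(377.9, 222.1) [ 551.  -114.7   85.5] gap 0.1 scene@85 [ 551.4 -115.2]
(372.2, 232.1) [539.4 -77.3  85.8] gap 0.3 scene@85 [540.1 -78.1]
(386.3, 240.9) [499.7 -70.8  86.2] gap 0.6 scene@85 [500.3 -72.4]
(404.5, 240.2) [472.9 -98.9  84.6] gap 0.1 scene@85 [472.7 -98.5]
((401.2676086425781, 261.8618469238281), (58.17277908325195, 58.47834014892578), 139.30877685546875)
dish [ 512.36112438 -107.69386413   28.        ]
bin 0 [642.  -3.   0.]
bin 150 [626.   5. 150.]
bin 250 [615.  11. 250.]
bin 400 [598.  19. 400.]
bin scene base [644.36311567   2.76777631   0.        ]
[[ 554.7  -56.1   28. ]
 [ 455.6 -138.9   28. ]
 [ 542.6 -161.1   28. ]
 [ 474.1  -50.2   28. ]] [ 506.75328466 -101.57260732   28.        ]
```

Request:
arm_command(
  steps=[0, 0, 0, 0.18, 0, 0, 0, 0.18, 0, 0, 0, 0.18, -0.0048, 0.044, 0.004, 0, -0.0048, 0.044, 0.004, 0, -0.0048, 0.044, 0.004, 0, -0.0048, 0.044, 0.004, 0, -0.0048, 0.044, 0.004, 0, -0.0048, 0.044, 0.004, 0, -0.0048, 0.044, 0.004, 0, -0.0048, 0.044, 0.004, 0, -0.0048, 0.044, 0.004, 0, -0.0048, 0.044, 0.004, 0, -0.0048, 0.044, 0.004, 0, -0.0048, 0.044, 0.004, 0, -0.0048, 0.044, 0.004, 0, -0.0048, 0.044, 0.004, 0, -0.0048, 0.044, 0.004, 0, -0.0048, 0.044, 0.004, 0, -0.0048, 0.044, 0.004, 0],
  grip=0.04,
)

```text
clock: 2.6
position: [435.7, 133.4, 163.0]
ee_rot: [0.095, 0.995, -0.0, -0.0]
contact_force: [1.0, -0.2, 0.4]
gripper_width: 40.0
grasp_force: 0.0
```

Request:
arm_command(
  steps=[0, 0, 0.03, 0, 0, 0, 0.03, 0, 0, 0, 0.03, 0, 0, 0, 0.015, 0, 0, 0, 0.008, 0, 0, 0, 0, 0],
)

```text
clock: 3.35
position: [435.6, 131.8, 50.0]
ee_rot: [0.095, 0.995, -0.0, -0.0]
contact_force: [-0.7, -0.2, 0.2]
gripper_width: 40.0
grasp_force: 0.0
```

Request:
arm_command(
  steps=[0, 0, 0, 0, 0, 0, 0, 0, 0, 0, 0, 0, 0, 0, 0, 0],
  grip=0,
)

```text
clock: 3.85
position: [436.2, 132.2, 50.9]
ee_rot: [0.095, 0.995, 0.0, 0.001]
contact_force: [-0.0, 0.3, 4.5]
gripper_width: 8.1
grasp_force: 58.5
```

Request:
arm_command(
  steps=[0, 0, -0.01, 0, 0, 0, -0.03, 0, 0, 0, -0.04, 0, 0, 0, -0.04, 0, -0.0176, -0.032, 0, 0, -0.0176, -0.032, 0, 0, -0.0176, -0.032, 0, 0, -0.0176, -0.032, 0, 0, -0.0176, -0.032, 0, 0, -0.0176, -0.032, 0, 0, -0.0176, -0.032, 0, 0, -0.0176, -0.032, 0, 0, 0, 0, 0, 0, 0, 0, 0, 0],
)

```text
clock: 5.6
position: [525.0, -145.9, 170.2]
ee_rot: [0.095, 0.995, 0.0, -0.0]
contact_force: [0.4, -0.2, -1.0]
gripper_width: 8.1
grasp_force: 58.6
```

Run:
```python
from h import *
print(read_state()["position"])
s=get_image("scene")[:,:,::-1];t=get_image("top")[:,:,::-1]
a=cv2.resize(s[150:290,320:460],(600,600),interpolation=cv2.INTER_CUBIC);b=cv2.resize(t[190:330,340:480],(600,600),interpolation=cv2.INTER_CUBIC)
cv2.imwrite("pics/c1.png",cv2.resize(np.hstack([a,b]),(800,400)))
```

```text
[ 525.04012077 -145.88165408  170.2178051 ]
```

View pics/c1.png

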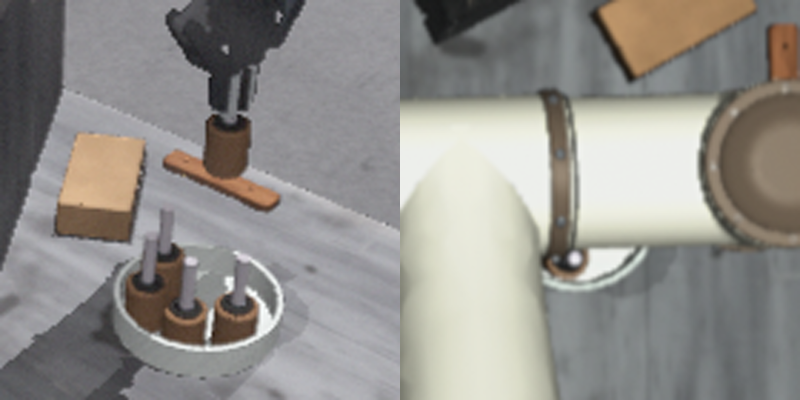

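The held drum hangs upright at about (228,150) in the left view, over the free side of the dish. Now I'll lower it.

Request:
arm_command(
  steps=[0, 0, 0.035, 0, 0, 0, 0.035, 0, 0, 0, 0.025, 0, 0, 0, 0.01, 0, 0, 0, 0.005, 0, 0, 0, 0.002, 0, 0, 0, 0.002, 0, 0, 0, 0.001, 0, 0, 0, 0, 0],
)

```text
clock: 6.82
position: [525.7, -146.1, 55.6]
ee_rot: [0.095, 0.995, 0.0, 0.0]
contact_force: [-0.2, 0.7, -0.4]
gripper_width: 8.0
grasp_force: 58.6
```

Request:
arm_command(
  steps=[0, 0, 0.001, 0, 0, 0, 0.0, 0],
)

```text
clock: 7.08
position: [525.9, -146.1, 54.9]
ee_rot: [0.095, 0.995, -0.0, 0.0]
contact_force: [-1.7, 1.2, 4.3]
gripper_width: 8.0
grasp_force: 58.9
```

Request:
arm_command(
  steps=[0, 0, 0, 0, 0, 0, 0, 0, 0, 0, 0, 0],
  grip=0.024,
)

```text
clock: 7.45
position: [525.5, -146.1, 54.1]
ee_rot: [0.095, 0.995, -0.0, -0.0]
contact_force: [0.1, -0.2, 0.6]
gripper_width: 23.9
grasp_force: 0.0
```

Request:
arm_command(
  steps=[0, 0, -0.01, 0, 0, 0, -0.03, 0, 0, 0, -0.04, 0, 0.0108, 0.0312, 0, 0, 0.0108, 0.0312, 0, 0, 0.0108, 0.0312, 0, 0, 0.0108, 0.0312, 0, 0, 0.0108, 0.0312, 0, 0, 0.0108, 0.0312, 0, 0, 0.0108, 0.0312, 0, 0, 0.0108, 0.0312, 0, 0, 0, 0, 0, 0],
)

```text
clock: 8.95
position: [488.1, 117.1, 135.1]
ee_rot: [0.093, 0.996, 0.0, 0.001]
contact_force: [-1.1, 0.2, -0.0]
gripper_width: 23.9
grasp_force: 0.0
```

Run:
```python
from h import *
print(read_state()["position"])
s=get_image("scene")[:,:,::-1];t=get_image("top")[:,:,::-1]
a=cv2.resize(s[200:290,345:435],(600,600),interpolation=cv2.INTER_CUBIC);b=cv2.resize(t[210:310,350:450],(600,600),interpolation=cv2.INTER_CUBIC)
cv2.imwrite("pics/c2.png",cv2.resize(np.hstack([a,b]),(800,400)))
```

```text
[488.10351303 117.13027399 135.12207398]
```

View pics/c2.png

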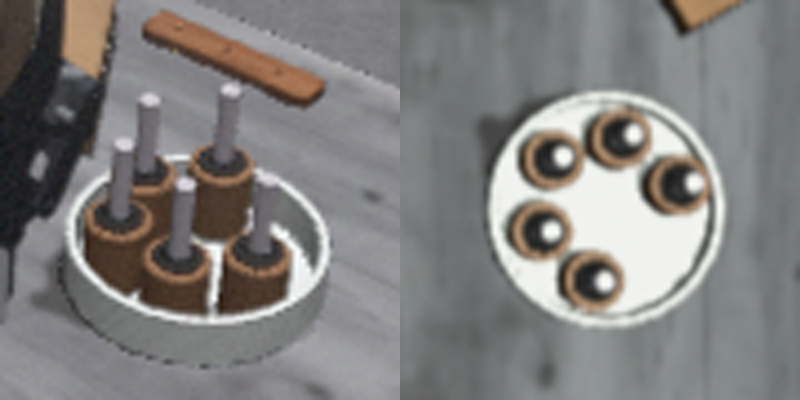

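The new drum stands upright in its ring place, with its cap at top-view (421.5,255.5). The next two places are free.

Run:
```python
from h import *
print(read_state()["position"])
g=cv2.cvtColor(get_image("top"),cv2.COLOR_RGB2GRAY)
for u,v in[(408.06,243.19),(390.5,248.78),(387.53,267.35),(400.9,280.05),(421.5,255.5)]:
    w=np.zeros_like(g);cv2.circle(w,(round(u),round(v)),3,1,-1)
    ys,xs=np.nonzero((g>165)&(w>0));c=(xs.mean(),ys.mean());p=plane("top",*c,89)-[512.2,-107.2,0]
    print(len(xs),p.round(1),np.hypot(*p[:2]).round(1),np.degrees(np.arctan2(p[1],p[0])).round(1))
```

```text
[487.89931665 115.38190856 134.70836771]
17 [38.7 -7.8 89. ] 39.5 -11.3
16 [27.5 30.2 89. ] 40.8 47.6
15 [-12.4  37.1  89. ] 39.1 108.5
18 [-38.8   9.3  89. ] 39.9 166.6
13 [ 12.3 -38.6  89. ] 40.5 -72.3
```

Request:
arm_command(
  steps=[0, 0, 0.03, 0, 0, 0, 0.03, 0, 0, 0, 0.015, 0, 0, 0, 0.009, 0, 0, 0, 0, 0],
  grip=0.04,
)

```text
clock: 9.72
position: [487.9, 114.7, 50.1]
ee_rot: [0.095, 0.995, -0.0, -0.0]
contact_force: [0.3, 0.7, -0.6]
gripper_width: 40.1
grasp_force: 0.0
```

Request:
arm_command(
  steps=[0, 0, 0, 0, 0, 0, 0, 0, 0, 0, 0, 0, 0, 0, 0, 0],
  grip=0,
)

```text
clock: 10.22
position: [488.6, 115.7, 51.2]
ee_rot: [0.095, 0.996, 0.0, 0.001]
contact_force: [-0.1, -0.2, 5.7]
gripper_width: 8.1
grasp_force: 58.5
```

Request:
arm_command(
  steps=[0, 0, -0.01, 0, 0, 0, -0.03, 0, 0, 0, -0.04, 0, 0, 0, -0.04, 0, -0.0057, -0.031, 0, 0, -0.0057, -0.031, 0, 0, -0.0057, -0.031, 0, 0, -0.0057, -0.031, 0, 0, -0.0057, -0.031, 0, 0, -0.0057, -0.031, 0, 0, -0.0057, -0.031, 0, 0, -0.0057, -0.031, 0, 0, 0, 0, 0, 0, 0, 0, 0, 0],
)

```text
clock: 11.98
position: [485.5, -136.5, 170.2]
ee_rot: [0.095, 0.995, 0.0, -0.0]
contact_force: [-0.1, -0.6, -2.0]
gripper_width: 8.3
grasp_force: 58.5
```

Request:
arm_command(
  steps=[0, 0, 0.035, 0, 0, 0, 0.025, 0, 0, 0, 0, 0],
)

```text
clock: 12.35
position: [484.4, -135.8, 108.8]
ee_rot: [0.094, 0.996, -0.0, -0.002]
contact_force: [-0.2, -0.1, 0.1]
gripper_width: 8.3
grasp_force: 58.5
```

Run:
```python
from h import *
print(read_state()["position"])
s=get_image("scene")[:,:,::-1]
cv2.imwrite("pics/c3.png",cv2.resize(s[170:290,335:455],(600,600),interpolation=cv2.INTER_CUBIC))
```

```text
[ 484.40967725 -135.83796175  108.75335683]
```

View pics/c3.png

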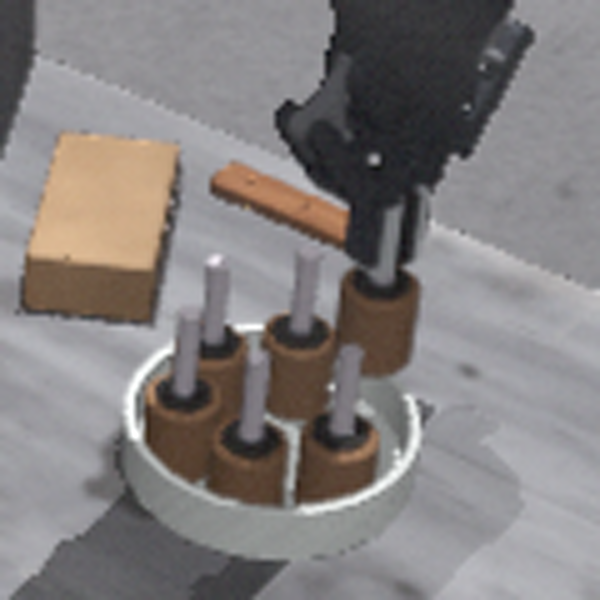

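The second drum, with its cylinder at about (380,320), is over the free ring place and clear of its neighbours. I'll lower it.

Request:
arm_command(
  steps=[0, 0, 0, 0, 0, 0, 0.02, 0, 0, 0, 0.015, 0, 0, 0, 0.01, 0, 0, 0, 0.005, 0, 0, 0, 0.003, 0, 0, 0, 0.002, 0, 0, 0, 0.001, 0, 0, 0, 0, 0],
)

```text
clock: 13.52
position: [486.3, -136.8, 55.2]
ee_rot: [0.095, 0.995, -0.0, 0.001]
contact_force: [-1.1, 1.1, 5.5]
gripper_width: 8.5
grasp_force: 59.3
```

Request:
arm_command(
  steps=[0, 0, 0, 0, 0, 0, 0, 0, 0, 0, 0, 0],
  grip=0.024,
)

```text
clock: 13.9
position: [485.8, -136.8, 54.2]
ee_rot: [0.095, 0.995, -0.0, -0.0]
contact_force: [-0.1, -0.8, -0.2]
gripper_width: 23.8
grasp_force: 0.0
```

Request:
arm_command(
  steps=[0, 0, -0.01, 0, 0, 0, -0.03, 0, 0, 0, -0.04, 0, -0.0035, 0.0362, 0, 0, -0.0035, 0.0362, 0, 0, -0.0035, 0.0362, 0, 0, -0.0035, 0.0362, 0, 0, -0.0035, 0.0362, 0, 0, -0.0035, 0.0362, 0, 0, -0.0035, 0.0362, 0, 0, -0.0035, 0.0362, 0, 0, -0.0035, 0.0362, 0, 0, 0, 0, 0, 0, 0, 0, 0, 0],
)

```text
clock: 15.65
position: [578.0, 176.9, 134.5]
ee_rot: [0.095, 0.995, -0.0, -0.0]
contact_force: [0.4, 0.1, 0.3]
gripper_width: 24.2
grasp_force: 0.0
```

Run:
```python
from h import *
print(read_state()["position"])
t=get_image("top")
g=cv2.cvtColor(t,cv2.COLOR_RGB2GRAY)
for P in[(551,-114.7),(539.4,-77.4),(499.8,-70.8),(472.9,-98.8),(524.5,-145.8),(485.4,-136.9)]:
    u,v=proj("top",(*P,89))
    w=np.zeros_like(g);cv2.circle(w,(round(u),round(v)),3,1,-1)
    ys,xs=np.nonzero((g>165)&(w>0));c=(xs.mean(),ys.mean());p=plane("top",*c,89)-[512.2,-107.2,0]
    print(len(xs),p.round(1),np.hypot(*p[:2]).round(1),np.degrees(np.arctan2(p[1],p[0])).round(1))
```

```text
[578.0099677  176.91961869 134.46655304]
17 [38.7 -7.8 89. ] 39.5 -11.3
16 [27.5 30.2 89. ] 40.8 47.6
15 [-12.4  37.1  89. ] 39.1 108.5
18 [-38.8   9.3  89. ] 39.9 166.6
16 [ 12.9 -39.   89. ] 41.1 -71.7
17 [-26.6 -30.7  89. ] 40.6 -130.9
```

Request:
arm_command(
  steps=[0, 0, 0.03, 0, 0, 0, 0.03, 0, 0, 0, 0.015, 0, 0, 0, 0.009, 0, 0, 0, 0, 0],
  grip=0.04,
)

```text
clock: 16.32
position: [578.5, 177.0, 50.4]
ee_rot: [0.095, 0.995, -0.0, 0.0]
contact_force: [-0.0, -0.8, -0.8]
gripper_width: 39.7
grasp_force: 0.0
```

Request:
arm_command(
  steps=[0, 0, 0, 0, 0, 0, 0, 0, 0, 0, 0, 0, 0, 0, 0, 0],
  grip=0,
)

```text
clock: 16.82
position: [579.0, 177.6, 51.3]
ee_rot: [0.095, 0.996, 0.0, 0.001]
contact_force: [0.1, 0.1, 5.2]
gripper_width: 8.3
grasp_force: 58.5
```

Request:
arm_command(
  steps=[0, 0, -0.01, 0, 0, 0, -0.03, 0, 0, 0, -0.04, 0, 0, 0, -0.04, 0, 0.0012, -0.0324, 0, 0, 0.0012, -0.0324, 0, 0, 0.0012, -0.0324, 0, 0, 0.0012, -0.0324, 0, 0, 0.0012, -0.0324, 0, 0, 0.0012, -0.0324, 0, 0, 0.0012, -0.0324, 0, 0, 0.0012, -0.0324, 0, 0, 0.0012, -0.0324, 0, 0, 0, 0, 0, 0, 0, 0, 0, 0],
)

```text
clock: 18.7
position: [512.5, -106.9, 170.3]
ee_rot: [0.095, 0.995, 0.0, -0.0]
contact_force: [1.0, 0.9, -1.3]
gripper_width: 8.3
grasp_force: 58.5
```

Run:
```python
from h import *
print(read_state())
s=get_image("scene")[:,:,::-1]
cv2.imwrite("pics/c4.png",cv2.resize(s[170:290,335:455],(600,600),interpolation=cv2.INTER_CUBIC))
```

```text
{'clock': 18.7, 'joints': array([ 1.04353284e-01,  2.68524206e-01, -3.28735741e-01, -2.75040592e-04,
       -9.73699282e-01, -1.86556555e+00]), 'joint_vel': array([0.01535235, 0.00185665, 0.00408469, 0.00184491, 0.00101078,
       0.00026489]), 'joint_efforts': array([-4.35269438e-01, -3.17110527e+01,  1.70191598e+01,  3.85237902e+00,
       -1.63147738e-02,  6.78494489e-04]), 'position': array([ 512.50374408, -106.92952798,  170.30820559]), 'ee_rot': array([ 9.51411757e-02,  9.95463780e-01,  9.53152469e-05, -1.02378523e-04]), 'contact_force': array([ 0.98512306,  0.92897271, -1.32646015]), 'wrist_torque': array([-0.00468644, -0.00508281, -0.00413268]), 'grasp_force': 58.494629859924316, 'gripper_width': 8.254723025434064}
```

View pics/c4.png

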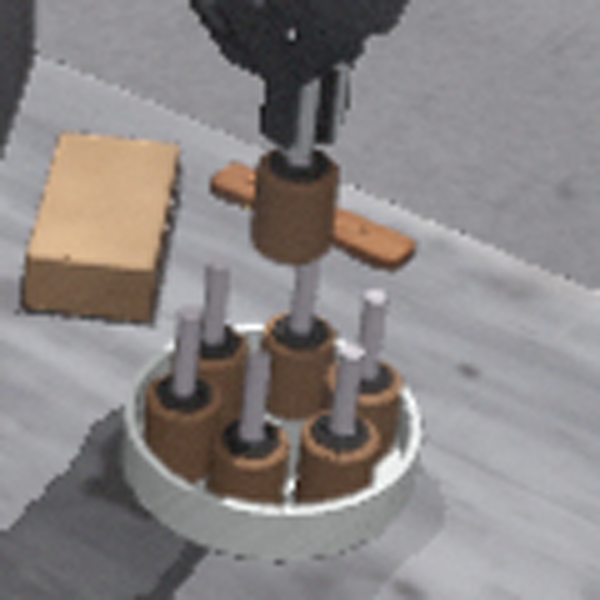

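The third drum, with its cylinder at about (296,210), hangs upright over the middle. The six ring places are filled, so I'll lower it.

Request:
arm_command(
  steps=[0, 0, 0.025, 0, 0, 0, 0.025, 0, 0, 0, 0.015, 0, 0, 0, 0, 0, 0, 0, 0.015, 0, 0, 0, 0.012, 0, 0, 0, 0.01, 0, 0, 0, 0.006, 0, 0, 0, 0.004, 0, 0, 0, 0.002, 0, 0, 0, 0.001, 0, 0, 0, 0.001, 0, 0, 0, 0, 0],
)

```text
clock: 20.38
position: [513.0, -107.1, 55.3]
ee_rot: [0.095, 0.996, -0.0, 0.001]
contact_force: [-0.5, 0.4, 4.7]
gripper_width: 8.5
grasp_force: 59.3
```

Request:
arm_command(
  steps=[0, 0, 0, 0, 0, 0, 0, 0, 0, 0, 0, 0],
  grip=0.024,
)

```text
clock: 20.75
position: [512.7, -107.1, 54.2]
ee_rot: [0.095, 0.995, -0.0, -0.0]
contact_force: [-0.4, 0.4, -0.7]
gripper_width: 24.0
grasp_force: 0.0
```

Next I'll lift off and move aside to check.

Request:
arm_command(
  steps=[0, 0, -0.01, 0, 0, 0, -0.03, 0, 0, 0, -0.04, 0, 0, 0, -0.04, 0, 0.01, 0.03, 0, 0, 0.01, 0.03, 0, 0, 0.01, 0.03, 0, 0, 0.01, 0.03, 0, 0, 0.01, 0.03, 0, 0, 0.01, 0.03, 0, 0, 0.01, 0.03, 0, 0, 0, 0, 0, 0],
)

```text
clock: 22.25
position: [483.6, 113.9, 175.0]
ee_rot: [0.093, 0.996, 0.0, 0.001]
contact_force: [-0.3, 0.0, 0.5]
gripper_width: 23.9
grasp_force: 0.0
```

Run:
```python
from h import *
print(read_state()["position"])
s=get_image("scene")[:,:,::-1];t=get_image("top")[:,:,::-1]
a=cv2.resize(s[200:290,345:435],(600,600),interpolation=cv2.INTER_CUBIC);b=cv2.resize(t[210:310,350:450],(600,600),interpolation=cv2.INTER_CUBIC)
cv2.imwrite("pics/c5.png",cv2.resize(np.hstack([a,b]),(800,400)))
```

```text
[483.64385229 113.93217647 175.04684812]
```

View pics/c5.png

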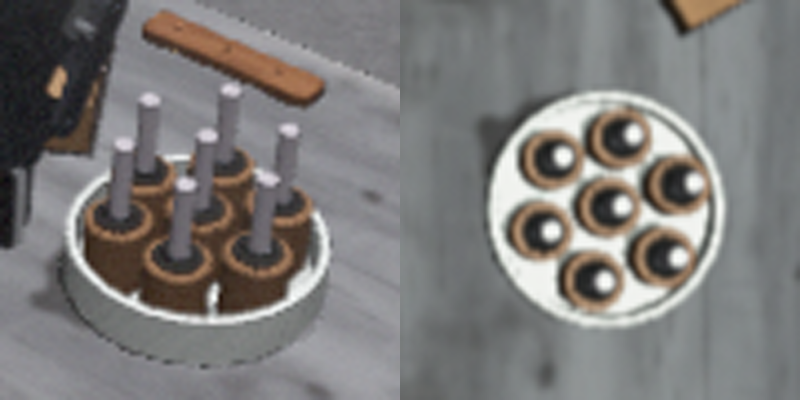

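All seven drums stand upright in the dish, with the middle one's cap at crop (622,206) and six round it.

```bash
python3 -c "
from bench import *
print(job_done())"
```

```text
the job is handed in; nothing more can be done
None
```

The job is handed in: all seven drums stand upright, shanks up, in the dish, one in the middle and six round it, after about 22 s on the robot's clock, with nothing else on the bench handled.

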